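# Undo a sagging gate bolt on the curing pen and hold the gate ajar

## Robot

A 7-joint arm with a two-finger parallel gripper is mounted at the origin on a cart in front of the work surface, level with it; the furniture and walls round the work are solid. World frame = base frame: x ahead of the robot, y to its left, z up, the work surface at z = 0. Lengths are in mm, angles in rad, forces in N, time in s.
With the tool pointing down it reaches from about 350 to 900 mm from the base axis. Payload 7.2 kg.
Tool frame: the origin (TCP) lies at the very end of the fingers, on their centre line; the grasp point (between the pads) lies r.pinch_z behind it (r.pinch_z is the distance from the TCP to the grasp point, in mm); y points along the fingers, x is the direction in which the jaws open and shut, and the axes are right-handed (so a half turn about y gives the same grasp; the last joint's range is limited). The gripper opens to 88 mm and grips with 3 to 60 N. Pads are 20 mm wide; open, the fingers measure 115 mm over their backs; the gripper's body (75 mm by 178 mm) begins 61 mm behind the grasp point.
Start: joints at [-1.21, 0.411, -0.013, 1.596, 0.006, 1.134, -0.082], TCP at [259.872, 568.415, 222.653] pointing down, gripper open.
Joint ranges: [-2.95, 2.95], [-0.29, 1.99], [-1.47, 1.44], [0.14, 2.54], [-1.03, 4.17], [0.13, 1.85], [-2.86, 2.86]. Speed limits (rad/s): [2.39, 2.39, 3.01, 3.01, 3.14, 3.14, 3.14].

## Interface

Orientations are given as a rotation vector (axis times angle).
In Python, from cell import r, snapshot gives the robot as it stands. The module is installed in compiled form; this text tells all that it offers.
- The arm moves only by the tool arm_command, never from a script. Its argument "targets" is a list of rows, each a list of 7 numbers: the turn, a rotation vector about the world's x, y, z in degrees, then the shift along the world's x, y, z in mm, then the closure in counts, from 0 (fully open) to 255 (shut). A call has 1 to 12 rows; each row shifts and turns the commanded pose from where the row before left it; what a row does not reach is not made up. A row lasts 1/8 s, in which the tool goes at most 62.5 mm and 10.7 degrees, less where a joint would pass 70% of its speed; a pose out of reach is approached as far as the arm can. A call with a gripper value outside its range is refused whole. The fingers move at their own pace and stop on an object; "squeeze" is the grip in N (left out, the last holds). Time passes only in rows, so rows that do not move let the fingers close. It gives the time, the measured TCP pose, the force and the opening at its end, in the units of the state.
- r.observe(): the state, without advancing time (a new reading comes with each control period).
- snapshot(name): name is "side" or "top" or "wrist"; returns a dict with "frame" (480x640x3 uint8, red, green, blue), "fx", "fy", "cx", "cy" (pixels), "R" (3x3) and "t" (3): a world point X has camera coordinates R X + t. Camera axes: x right, y down, z forward; pixel columns grow to the right and rows downward; lengths in mm; the calibration is good to about 2 mm. A picture is of the moment at which its call begins. There is no depth.
- r.finish_job(): hands the job in, once; it reports no verdict.
The state is a dict: "t": time; "joint_pos": joint angles; "dq": joint speeds; "joint_efforts": joint torques, N m; "position": TCP position; "eef_rot": TCP orientation; "force": force on the tool from outside, world axes, zero at the start; "torque": the same for the moment, N m; "width": finger opening in mm.
Only numpy, scipy, OpenCV 4.12 (cv2) and the standard library are available. Lean on these libraries where they do the work, as an engineer would, in place of code of your own. Each camera call takes 0.05 s, during which the arm holds its last target. There are 200 camera calls.

## Task

The gate of the small curing pen is locked: lift the steel lockout saddle straight up off the bolt knob it hangs on and stand it gently, legs down as it hung, on the bare bench top, out of the way. Then take the bolt by its upright knob, lift the sagging bolt so that its nose rides over the bent-up lip of the keeper while you draw it back (do not force it through the lip), and with it pull the spring-closed gate towards you until its free edge stands about 100 mm open. Finish while still gripping the knob, holding the gate still and ajar; leave the other things on the bench alone.

Things in the scene. Friction and masses are not known exactly. Their poses are not given: they have to be found in the camera images.
- pen: Curing pen fixed to the bench: base 180 x 340 x 10 mm, clear walls in aluminium frames, 115 mm high. Origin on the bench inside it, 115 mm behind its front edge; x points into the pen, y along the gate, z up. Gate on the -x side (towards the robot): closed, its centre plane is x = -100 mm, top rail 36 mm wide, top at z = 120 mm; latch post at y = -136 mm (robot's right), hinge at y = +140 mm.
- keeper_lip (a point): Top of the keeper's bent-up lip on the latch post, pen (-100, -124.5, 130) mm; the lip is 5 mm thick and crosses under the bolt, hooked in a notch behind its nose. Cheeks up to z = 146 mm stand either side of the nose, 3 mm clear, and keep the gate shut while the nose is in there.
- gate_hinge (a point): Point on the gate's upright hinge axis, level with the top of its top rail, at pen (-100, 140, 120) mm. The gate swings about it towards the robot. The bench round pen (-180, 175, 0) mm, in front of and to the left of the hinge, is always free and out of the gate's sweep; a gripper turned square to the gate there clears the pen.
- gate (a joint): Gate hinge, rad: 0 closed, grows to 1.2 as the free edge comes towards the robot (clockwise from above). The free edge is 252 mm from the hinge axis: 0.40 rad is about 100 mm ajar. A spring closes it: 0.3 N m when closed plus 1 N m per rad (about 4 N at the knob at 0.4 rad).
- knob (a point): Grip point on the axis of the bolt's upright knob, 15 mm below its top. Knob: dark steel post, 16 mm diameter, 47 mm tall, on a bolt bar 10 mm wide, 14 mm high. Bolt shot and down: pen (-100, -55, 170) mm, 195 mm from the hinge axis, bar top at z = 138 mm. Guide staples over the bar, tops at z = 156 mm, stand 40 mm off towards the keeper and 95 mm off towards the hinge.
- bolt_draw (a joint): How far the bolt is drawn along the gate towards the hinge, m: 0 shot, 0.045 at the stop. Friction about 2 N. With the bolt down the lip stops it at 0.005; lifted, the nose has passed lip and keeper (gate free) at 0.028.
- bolt_lift (a joint): How far the bolt is lifted in its tall guides, m: 0 sagging (its weight, 0.25 kg, drops it there), 0.012 at the top. The nose clears the keeper's lip from 0.006 up.
- saddle: Lockout saddle: dark steel channel, legs (5 mm) down, 103 mm long (y), 32 wide (x), 29 high, 0.2 kg. Origin under its middle at the feet, z up. It starts on the gate's top rail at pen (-100, -20, 120) mm, astride the bolt bar, its square 22 mm eye (at y = -34.5 mm) round the knob; the bolt cannot be drawn with it on. Grip it across the 32 mm at its middle; raised 70 mm it is off the knob.
- stopwatch: Bystander: black stopwatch 65 x 58 x 15 mm, lying on the bench. Origin under its centre.
- marker: Bystander: white marker pen with a black cap, 130 mm long, lying on the bench. Origin under its centre.
- spatula: Bystander: spatula with wooden handle, 212 mm long, lying on the bench. Origin under its centre.
- tape_roll: Bystander: roll of tape 67 mm across, 24 mm high, lying on the bench. Origin under its centre.
There are look-alikes about, which are no part of the job. Of the things that look like the saddle, the larger one is meant.

How it is judged:
By the outcome, as a careful person would: the job done as asked, in the order asked, and still so for the second after the job is handed in, while the arm keeps its last pose, push and grip.
It also fails if it takes over 54 s, if anything falls off the work surface, if the arm or the gripper's body presses on something with over 40 N, if the wrist force passes 120 N, or if a joint passes its speed limit or range.

## Working session

There is one attempt and no reset: what is moved stays moved. The work goes in short steps, Python scripts to look and compute and a tool call to move; the robot and the scene stay as the last step left them, time stands still between calls to the robot, and variables do not carry over. Pictures are saved under pics/ and viewed, about 8 in all and at most 12, crops included, and the job is handed in when it is done.

Besides the shell and the picture viewer there is one more tool, called after "Request:" as a command line: name --pt "numbers of a row" for each row, then --argument value for the rest. arm_command: Moves the arm, as the interface text tells. Its arguments: {"type":"object","properties":{"targets":{"type":"array"},"squeeze":{"type":"number"}},"required":["targets"]}

```bash
mkdir -p pics; ls; python3 - <<'E'
from cell import r, snapshot
import cv2, json, numpy as np
s=r.observe(); print(s, r.pinch_z)
for n in("side","top"):
    d=snapshot(n); cv2.imwrite(f"pics/{n}0.png",d["frame"][:,:,::-1]); print(n,d["fx"],d["fy"],d["cx"],d["cy"],np.round(d["R"],4).tolist(),np.round(d["t"],1).tolist())
E
```

```text
pics
{'t': 0.0, 'joint_pos': array([-1.2101822 ,  0.41188523, -0.01271485,  1.5970657 ,  0.00560539,
        1.13430143, -0.08220321]), 'dq': array([-2.38673511e-03, -9.40985518e-04,  4.70119743e-06, -6.37457302e-04,
        1.24763875e-03, -9.94295214e-04,  5.87710927e-04]), 'joint_efforts': array([-8.08411805e-04, -5.87937677e+01,  6.41760025e-01, -2.91074306e+01,
       -5.38788247e-02,  1.81874045e-02,  1.50423539e-04]), 'position': array([259.69329172, 567.91981953, 221.80934761]), 'eef_rot': array([-1.38306521, -0.88688092,  0.88901384]), 'force': array([ 0.26857198, -0.01654902,  0.11898706]), 'torque': array([-0.05505217,  0.01060088, -0.04931888]), 'width': 87.96408710847913} 18.700000000000003
side 604.2345040034095 604.2345040034095 313.3274778139062 251.04000542849556 [[-0.9971, -0.0758, -0.0062], [-0.028, 0.4419, -0.8966], [0.0707, -0.8938, -0.4428]] [525.6, 95.9, 1528.1]
top 509.61524768711917 509.61524768711917 316.1595761097153 239.72737265806728 [[0.0271, -0.9996, 0.0024], [-0.9801, -0.0271, -0.1964], [0.1964, 0.003, -0.9805]] [40.8, 540.8, 1055.8]
```

View pics/top0.png

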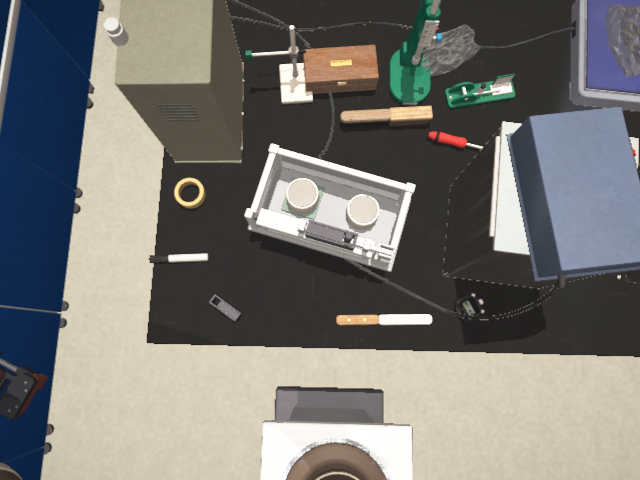

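View pics/side0.png

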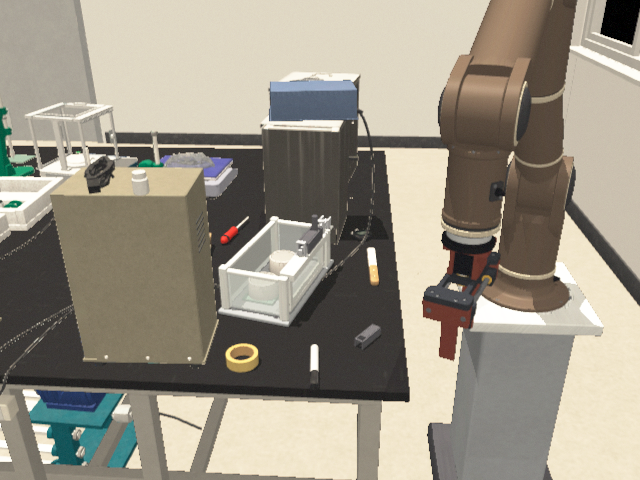

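```bash
python3 - <<'E'
import cv2, numpy as np
a=cv2.imread("pics/top0.png")[135:285,235:425]; b=cv2.imread("pics/side0.png")[205:325,215:345]
a=cv2.resize(a,None,fx=4,fy=4,interpolation=cv2.INTER_CUBIC)
b=cv2.resize(b,None,fx=5,fy=5,interpolation=cv2.INTER_CUBIC)
cv2.imwrite("pics/ca.png",a);cv2.imwrite("pics/cb.png",b);print(a.shape,b.shape)
E
```

```text
(600, 760, 3) (600, 650, 3)
```

View pics/ca.png

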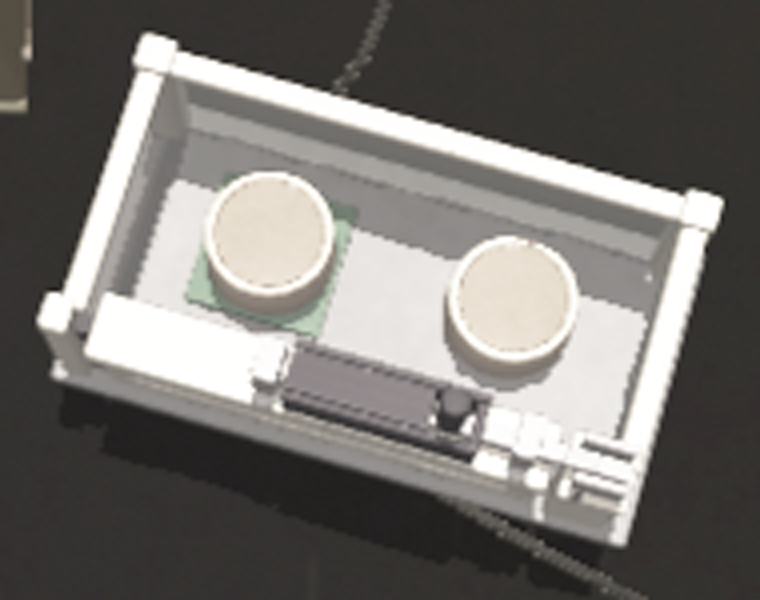

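View pics/cb.png

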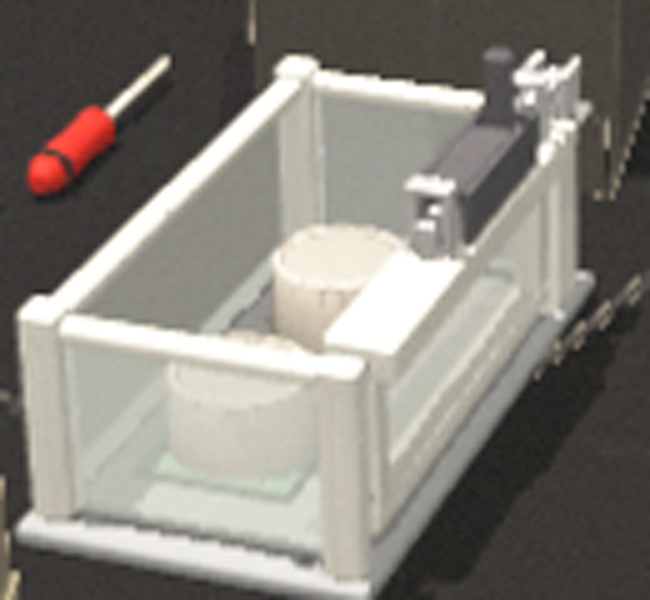

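```bash
cat >h.py <<'E'
import numpy as np, cv2
from scipy.optimize import least_squares
from scipy.spatial.transform import Rotation as Ro
def proj(d,X):
    c=np.atleast_2d(X)@np.array(d["R"]).T+d["t"]
    return np.c_[d["fx"]*c[:,0]/c[:,2]+d["cx"],d["fy"]*c[:,1]/c[:,2]+d["cy"]]
def tri(obs):  # [(cam,(u,v))]
    f=lambda X:np.concatenate([proj(d,X)[0]-p for d,p in obs])
    s=least_squares(f,[550,0,100]); return s.x,np.abs(s.fun).max()
def pen2w(p,q):
    P=np.atleast_2d(q).astype(float); c,s=np.cos(p[2]),np.sin(p[2])
    return np.c_[p[0]+c*P[:,0]-s*P[:,1],p[1]+s*P[:,0]+c*P[:,1],P[:,2]+(p[3] if len(p)>3 else 0)]
E
python3 - <<'E'
from h import *
from cell import r,snapshot
T,S=snapshot("top"),snapshot("side")
t=lambda u,v:(235+(u+.5)/4-.5,135+(v+.5)/4-.5); s=lambda u,v:(215+(u+.5)/5-.5,205+(v+.5)/5-.5)
X,e=tri([(T,t(457,396)),(S,s(498,50))]);print("knob top",X,e)
obs=[(T,t(457,396),(-100,-55,185)),(S,s(498,50),(-100,-55,185)),
(T,t(55,378),(-115,170,10)),(T,t(624,545),(-115,-170,10)),(S,s(372,586),(-115,170,10)),(S,s(18,528),(65,170,10)),(S,s(592,277),(-115,-170,10)),
(T,t(296,343),(-84,31.5,149)),(T,t(284,400),(-116,31.5,149)),(T,t(494,397),(-84,-71.5,149)),(T,t(476,450),(-116,-71.5,149))]
f=lambda p:np.concatenate([proj(c,pen2w(p,q))[0]-u for c,u,q in obs])
o=least_squares(f,[550,0,-.26,0],loss="soft_l1",x_scale=[10,10,.1,10]);print(o.x,np.round(f(o.x).reshape(-1,2),1).tolist())
np.save("pen.npy",o.x)
for n,q in dict(knob=(-100,-55,170),sad=(-100,-20,149),hinge=(-100,140,120),lip=(-100,-124.5,130),free=(-180,175,0)).items(): print(n,pen2w(o.x,q).round(1))
s0=r.observe();R=Ro.from_rotvec(s0["eef_rot"]).as_matrix();print(R.round(3))
W=snapshot("wrist");Rc=np.array(W["R"]);print("wrist cam pos",-Rc.T@W["t"],Rc.round(2).tolist())
E
```

```text
knob top [525.54210815  -7.10400531 187.42784558] 0.4873732526027652
[ 6.35177379e+02  1.98044849e+01 -2.54347515e-01  9.66365674e-01] [[0.5, 1.1], [-0.0, 0.3], [-1.4, 0.7], [1.4, 0.3], [-0.2, 1.6], [-0.6, -0.0], [0.2, -1.2], [0.0, -1.3], [-1.5, -0.5], [0.2, -0.8], [0.5, 1.2]]
knob [[524.6  -8.3 171. ]]
sad [[533.4  25.6 150. ]]
hinge [[573.6 180.5 121. ]]
lip [[507.1 -75.5 131. ]]
free [[505.  234.5   1. ]]
[[ 0.416 -0.    -0.909]
 [ 0.909 -0.001  0.416]
 [-0.001 -1.    -0.   ]]
wrist cam pos [193.5719837  598.55108784 383.86959161] [[0.42, 0.91, -0.0], [0.88, -0.4, 0.27], [0.24, -0.11, -0.96]]
```

Request:
arm_command --pt "0 0 -6.67 20 -42 4 0" --pt "0 0 -6.67 23 -45.5 4 0" --pt "0 0 -6.67 23 -45.5 4 0" --pt "0 0 -6.67 23 -45.5 4 0" --pt "0 0 -6.67 23 -45.5 4 0" --pt "0 0 -6.67 23 -45.5 4 0" --pt "0 0 -6.67 23 -45.5 4 0" --pt "0 0 -6.67 23 -45.5 4 0" --pt "0 0 -6.67 23 -45.5 4 0" --pt "0 0 -6.67 23 -45.5 4 0" --pt "0 0 -6.67 23 -45.5 4 0" --pt "0 0 -6.6 23 -45.3 4 0"

```text
t: 1.75
position: [533.4, 24.7, 271.0]
eef_rot: [-1.561, 0.202, -0.202]
force: [0.8, 1.0, 0.2]
width: 87.7
```

```bash
python3 - <<'E'
from h import *
from cell import r,snapshot
s=r.observe();R=Ro.from_rotvec(s["eef_rot"]).as_matrix();print(s["t"],s["position"],R.round(3).tolist(),s["width"],s["joint_pos"].round(2))
T=snapshot("top");p=np.load("pen.npy")
for n,px in dict(edge=(250,345),box1=(165,155),box2=(242,162),mark=(208,257),marktip=(150,260),small=(225,307),tape=(190,193)).items():
    g=least_squares(lambda g:proj(T,[g[0],g[1],0])[0]-px,[500,0]).x; print(n,g.round(0))
for q in [(-205,180,0),(-180,175,0)]: print(pen2w(p,q).round(1),proj(T,pen2w(p,q)).round(0))
d=snapshot("wrist");f=d["frame"].copy()
print(proj(d,pen2w(p,[(-100,-20,149),(-100,-55,185)])))
cv2.imwrite("pics/w1.png",f[:,:,::-1])
S=snapshot("side");cv2.imwrite("pics/s1.png",S["frame"][:,:,::-1])
E
```

```text
1.75 [533.41219705  24.68042115 270.98905276] [[0.967, 0.001, 0.254], [-0.254, 0.0, 0.967], [0.0, -1.0, 0.0]] 87.72210725881207 [-0.57  0.22  0.53  1.78 -0.12  1.17 -0.27]
edge [311. 194.]
box1 [744. 418.]
box2 [732. 235.]
mark [504. 300.]
marktip [493. 431.]
small [392. 254.]
tape [653. 352.]
[[482.1 245.6   1. ]] [[231. 267.]]
[[505.  234.5   1. ]] [[237. 257.]]
[[316.19943318 228.93814766]
 [316.57174611 288.00640132]]
```

View pics/w1.png

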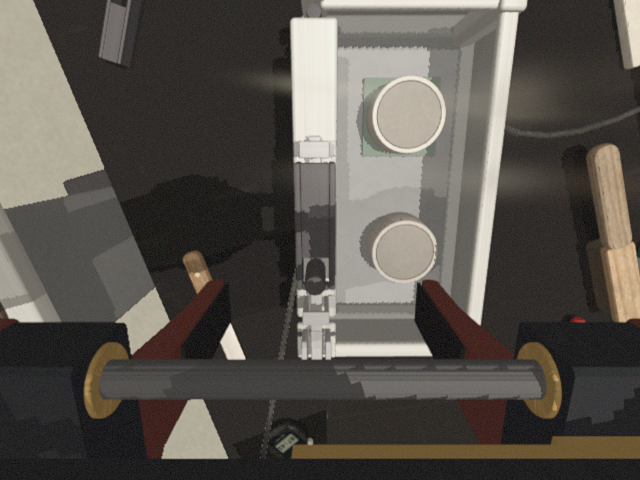

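Request:
arm_command --pt "0 0 0 0 1 -40 60" --pt "0 0 0 0 0 -50 60" --pt "0 0 0 0 0 -35 60" --pt "0 0 0 0 0 -15 60" --pt "0 0 0 0 0 -4 60" --pt "0 0 0 0 0 0 60" --pt "0 0 0 0 0 0 255" --pt "0 0 0 0 0 0 255" --pt "0 0 0 0 0 0 255" --pt "0 0 0 0 0 0 255" --pt "0 0 0 0 0 0 255" --pt "0 0 0 0 0 0 255" --squeeze 25

```text
t: 3.4
position: [532.9, 27.1, 126.8]
eef_rot: [-1.561, 0.199, -0.199]
force: [-0.9, -0.3, 2.4]
width: 32.1
```

Request:
arm_command --pt "0 0 0 0 0 3 255" --pt "0 0 0 0 0 8 255" --pt "0 0 0 0 0 15 255" --pt "0 0 0 0 0 15 255" --pt "0 0 0 0 0 15 255" --pt "0 0 0 0 0 15 255" --pt "0 0 0 0 0 15 255" --pt "0 0 0 0 0 14 255" --pt "0 0 0 0 0 10 255" --pt "0 0 0 0 0 5 255" --pt "0 0 0 0 0 0 255" --pt "0 0 0 0 0 0 255"

```text
t: 4.9
position: [532.6, 27.1, 241.2]
eef_rot: [-1.562, 0.2, -0.199]
force: [0.1, 0.3, -1.0]
width: 31.7
```

```bash
python3 - <<'E'
from h import *
from cell import r,snapshot
s=r.observe();print(s["t"],s["position"],s["force"],s["width"])
a=snapshot("side")["frame"][130:300,220:420];b=snapshot("top")["frame"][150:320,200:400]
cv2.imwrite("pics/l2.png",np.hstack([cv2.resize(x,None,fx=2,fy=2) for x in(a,b)])[:,:,::-1])
E
```

```text
4.9 [532.60203441  27.10372376 241.17975346] [ 0.09417901  0.29445571 -1.03115733] 31.653335990779908
```

View pics/l2.png

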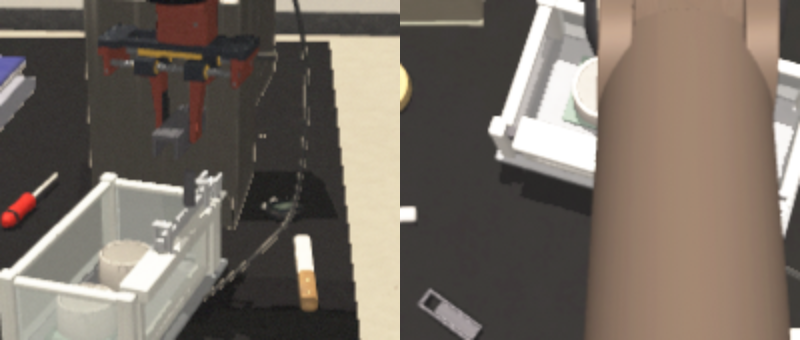

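Request:
arm_command --pt "0 0 5 -1 10 0 255" --pt "0 0 9 -3 20 0 255" --pt "0 0 9 -3 22 0 255" --pt "0 0 9 -3 22 0 255" --pt "0 0 9 -3 22 0 255" --pt "0 0 9 -3 22 0 255" --pt "0 0 9 -3 22 0 255" --pt "0 0 9 -3 22 0 255" --pt "0 0 9 -3 22 0 255" --pt "0 0 8 -3 14 0 255" --pt "0 0 5 -1 6 0 255" --pt "0 0 0 0 0 0 255"

```text
t: 6.5
position: [503.6, 231.4, 241.2]
eef_rot: [-1.318, -1.02, 1.021]
force: [-0.2, -0.6, -1.2]
width: 31.6
```

Request:
arm_command --pt "0 0 0 0 0 -20 255" --pt "0 0 0 0 0 -40 255" --pt "0 0 0 0 0 -45 255" --pt "0 0 0 0 0 -40 255" --pt "0 0 0 0 0 -30 255" --pt "0 0 0 0 0 -20 255" --pt "0 0 0 0 0 -10 255" --pt "0 0 0 0 0 0 255" --pt "0 0 0 0 0 0 255"

```text
t: 7.62
position: [504.5, 231.3, 37.5]
eef_rot: [-1.319, -1.021, 1.019]
force: [0.4, 0.2, -1.6]
width: 31.6
```

```bash
python3 - <<'E'
from h import *
from cell import r,snapshot
s=r.observe();R=Ro.from_rotvec(s["eef_rot"]).as_matrix();print(s["t"],s["position"],s["force"],s["width"],R.round(3).tolist())
a=snapshot("side")["frame"][190:390,200:400]; b=snapshot("wrist")["frame"]
cv2.imwrite("pics/p3.png",np.hstack([cv2.resize(a,(400,400)),cv2.resize(b,(400,300))[:, :] if 0 else cv2.copyMakeBorder(cv2.resize(b,(400,300)),0,100,0,0,0)])[:,:,::-1])
E
```

```text
7.625 [504.5100694  231.26388611  37.48443359] [ 0.42676214  0.2219995  -1.57258092] 31.645383717053534 [[0.252, 0.001, -0.968], [0.968, 0.001, 0.252], [0.001, -1.0, -0.001]]
```

View pics/p3.png

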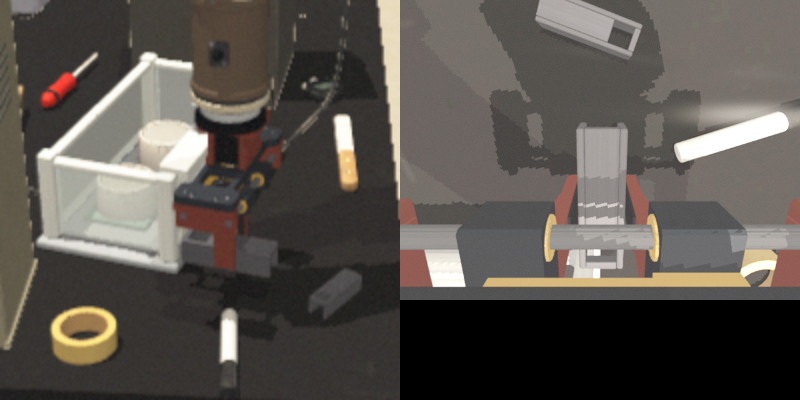

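Request:
arm_command --pt "0 0 0 0 0 -12 255" --pt "0 0 0 0 0 -10 255" --pt "0 0 0 0 0 -4 255" --pt "0 0 0 0 0 -2 255" --pt "0 0 0 0 0 -1 255" --pt "0 0 0 0 0 -0.5 255" --pt "0 0 0 0 0 0 255"

```text
t: 8.6
position: [504.0, 231.2, 7.3]
eef_rot: [-1.319, -1.021, 1.02]
force: [0.6, -0.9, -2.2]
width: 31.9
```

Request:
arm_command --pt "0 0 0 0 0 -0.5 255" --pt "0 0 0 0 0 -0.5 255" --pt "0 0 0 0 0 0 255"

```text
t: 8.98
position: [504.0, 231.2, 6.9]
eef_rot: [-1.319, -1.021, 1.02]
force: [-2.0, -0.5, 6.0]
width: 31.9
```

Request:
arm_command --pt "0 0 0 0 0 0 145" --pt "0 0 0 0 0 0 120" --pt "0 0 0 0 0 0 90" --pt "0 0 0 0 0 0 90" --pt "0 0 0 0 0 5 90" --pt "0 0 0 0 0 10 90" --pt "0 0 0 0 0 30 90" --pt "0 0 0 0 0 45 90" --pt "0 0 0 0 0 55 90" --pt "0 0 0 0 0 55 90" --pt "0 0 0 0 0 30 90"

```text
t: 10.35
position: [504.7, 231.4, 240.3]
eef_rot: [-1.319, -1.024, 1.016]
force: [0.0, 1.1, -1.1]
width: 57.0
```

```bash
python3 - <<'E'
from h import *
from cell import r,snapshot
s=r.observe();print(s["t"],s["position"],s["force"],s["width"])
a=snapshot("side")["frame"][190:390,200:400]; b=snapshot("wrist")["frame"]
cv2.imwrite("pics/p4.png",np.hstack([cv2.resize(a,(400,400)),cv2.copyMakeBorder(cv2.resize(b,(400,300)),0,100,0,0,0)])[:,:,::-1])
E
```

```text
10.35 [504.65418083 231.35383698 240.27089563] [ 0.0238067   1.09614467 -1.13256311] 57.0122204300526
```

View pics/p4.png

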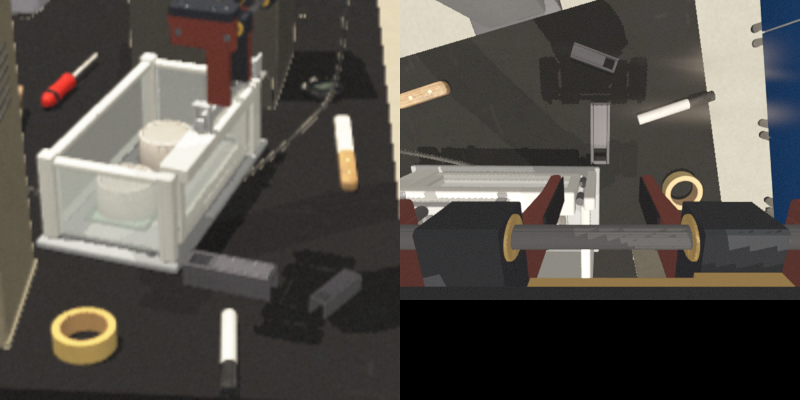

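Request:
arm_command --pt "0 0 -5 1 -10 0 90" --pt "0 0 -9 2 -22 0 90" --pt "0 0 -9 2 -24 0 90" --pt "0 0 -9 2 -24 0 90" --pt "0 0 -9 2 -24 0 90" --pt "0 0 -9 2 -24 0 90" --pt "0 0 -9 2 -24 0 90" --pt "0 0 -9 2 -24 0 90" --pt "0 0 -9 2 -24 0 90" --pt "0 0 -8 2 -23 0 90" --pt "0 0 -5 1.3 -16 0 90" --pt "0 0 0 0 0 0 90"

```text
t: 11.95
position: [523.6, -9.1, 235.7]
eef_rot: [-1.562, 0.201, -0.2]
force: [-0.1, 0.7, -0.3]
width: 56.8
```

```bash
python3 - <<'E'
from h import *
from cell import r,snapshot
s=r.observe();R=Ro.from_rotvec(s["eef_rot"]).as_matrix();print(s["t"],s["position"],s["force"],s["width"],R.round(3).tolist())
W=snapshot("wrist");S=snapshot("side");p=np.load("pen.npy")
k=pen2w(p,(-100,-55,184));print(proj(W,k),proj(S,k), proj(W,pen2w(p,(-100,-55,138))))
w=W["frame"][130:400,200:430];a=S["frame"][195:260,285:345]
cv2.imwrite("pics/k5.png",np.hstack([cv2.resize(w,(460,540)),cv2.copyMakeBorder(cv2.resize(a,(300,325)),0,215,0,0,0)])[:,:,::-1])
E
```

```text
11.95 [523.64842579  -9.05513234 235.68371449] [-0.05774283  0.65032079 -0.32781009] 56.75705189161896 [[0.968, -0.001, 0.253], [-0.253, -0.001, 0.968], [-0.001, -1.0, -0.001]]
[[323.78004501 265.73119794]] [[314.15253543 215.23788251]] [[323.53717939 245.36740319]]
```

View pics/k5.png

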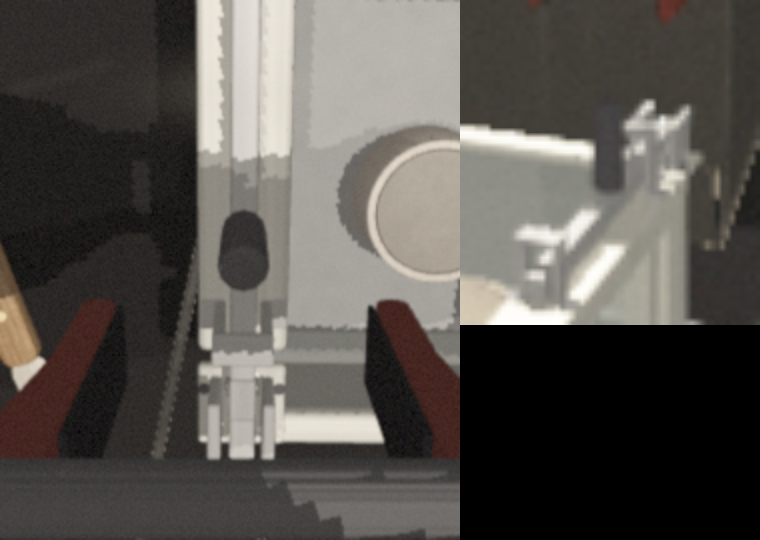

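Request:
arm_command --pt "0 0 0 0.5 1.5 -20 90" --pt "0 0 0 0 0 -35 90" --pt "0 0 0 0 0 -20 90" --pt "0 0 0 0 0 -8 90" --pt "0 0 0 0 0 0 90" --pt "0 0 0 0 0 0 255" --pt "0 0 0 0 0 0 255" --pt "0 0 0 0 0 0 255" --pt "0 0 0 0 0 0 255" --pt "0 0 0 0 0 0 255" --pt "0 0 0 0 0 0 255" --squeeze 40

```text
t: 13.42
position: [524.3, -6.3, 153.3]
eef_rot: [-1.561, 0.2, -0.199]
force: [-3.6, 0.5, 5.1]
width: 15.2
```

Request:
arm_command --pt "0 0 0 0 0 2 255" --pt "0 0 0 0 0 2 255" --pt "0 0 0 0 0 2 255" --pt "0 0 0 0 0 2 255" --pt "0 0 0 0 0 1 255" --pt "0 0 0 0 0 0 255" --pt "0 0 0 0 0 0 255"

```text
t: 14.3
position: [524.4, -6.3, 162.1]
eef_rot: [-1.562, 0.199, -0.199]
force: [-4.4, 1.0, -1.1]
width: 15.8
```

Request:
arm_command --pt "0 0 0 0.5 1.95 0 255" --pt "0 0 0 1 3.9 0 255" --pt "0 0 0 1 3.9 0 255" --pt "0 0 0 1 3.9 0 255" --pt "0 0 0 1 3.9 0 255" --pt "0 0 0 1 3.9 0 255" --pt "0 0 0 1 3.9 0 255" --pt "0 0 0 1 3.9 0 255" --pt "0 0 0 1 3.9 0 255" --pt "0 0 0 0.5 1.95 0 255" --pt "0 0 0 0 0 0 255"

```text
t: 15.68
position: [533.9, 29.2, 162.2]
eef_rot: [-1.561, 0.199, -0.199]
force: [-3.4, 0.3, -2.6]
width: 15.5
```

```bash
python3 - <<'E'
from h import *
from cell import r,snapshot
s=r.observe();print(s["t"],s["position"],s["force"],s["width"],s["torque"])
W=snapshot("wrist");S=snapshot("side")
w=W["frame"][200:460,200:430];a=S["frame"][170:260,270:345]
cv2.imwrite("pics/d6.png",np.hstack([cv2.resize(w,(460,520)),cv2.copyMakeBorder(cv2.resize(a,(300,360)),0,160,0,0,0)])[:,:,::-1])
E
```

```text
15.675 [533.87227334  29.16875528 162.19340409] [-3.43326665  0.32149219 -2.58352692] 15.47530052213866 [ 0.12820145  0.80395111 -0.01393622]
```

View pics/d6.png

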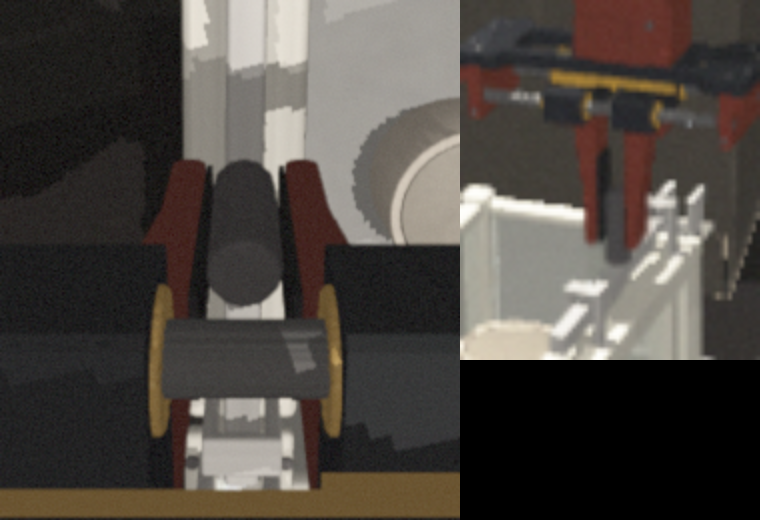

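```bash
python3 - <<'E'
import numpy as np
h=np.array([573.6,180.5]);k=np.array([533.9,29.2]);d=k-h;n=16;th=0.405/n
c=[h+np.array([[np.cos(i*th),np.sin(i*th)],[-np.sin(i*th),np.cos(i*th)]])@d for i in range(n+1)]
print(np.degrees(th),c[-1],np.diff(c,axis=0).round(1).tolist())
E
```

```text
1.4502994189248963 [477.49659639  57.0823521 ] [[-3.8, 1.1], [-3.8, 1.1], [-3.8, 1.2], [-3.7, 1.3], [-3.7, 1.4], [-3.7, 1.5], [-3.6, 1.6], [-3.6, 1.7], [-3.5, 1.8], [-3.5, 1.9], [-3.4, 2.0], [-3.4, 2.1], [-3.3, 2.1], [-3.3, 2.2], [-3.2, 2.3], [-3.2, 2.4]]
```

Request:
arm_command --pt "0 0 -1.45 -3.8 1.1 0 255" --pt "0 0 -1.45 -3.8 1.1 0 255" --pt "0 0 -1.45 -3.8 1.2 0 255" --pt "0 0 0 0 0 0 255"

```text
t: 16.27
position: [522.5, 32.4, 162.4]
eef_rot: [-1.555, 0.258, -0.26]
force: [3.0, 0.7, -2.2]
width: 15.4
```

Request:
arm_command --pt "0 0 -1.45 -3.7 1.3 0 255" --pt "0 0 -1.45 -3.7 1.4 0 255" --pt "0 0 -1.45 -3.7 1.5 0 255" --pt "0 0 -1.45 -3.6 1.6 0 255" --pt "0 0 -1.45 -3.6 1.7 0 255" --pt "0 0 -1.45 -3.5 1.8 0 255" --pt "0 0 -1.45 -3.5 1.9 0 255" --pt "0 0 -1.45 -3.4 2.0 0 255" --pt "0 0 -1.45 -3.4 2.1 0 255" --pt "0 0 -1.45 -3.3 2.1 0 255" --pt "0 0 -1.45 -3.3 2.2 0 255"

```text
t: 17.65
position: [483.5, 51.8, 162.2]
eef_rot: [-1.518, 0.477, -0.478]
force: [4.6, -0.1, -1.7]
width: 14.8
```

Request:
arm_command --pt "0 0 -1.45 -3.2 2.3 0 255" --pt "0 0 -1.45 -3.2 2.4 0 255" --pt "0 0 0 0 0 0 255" --pt "0 0 0 0 0 0 255" --pt "0 0 0 0 0 0 255" --pt "0 0 0 0 0 0 255"

```text
t: 18.4
position: [477.2, 56.3, 162.1]
eef_rot: [-1.509, 0.516, -0.516]
force: [3.5, -2.8, -2.2]
width: 15.4
```

```bash
python3 - <<'E'
from h import *
from cell import r,snapshot
s=r.observe();print(s["t"],s["position"],s["force"],s["width"],abs(s["dq"]).max())
W=snapshot("wrist");S=snapshot("side");p=np.load("pen.npy")
f=S["frame"].copy();a=.4
for th in(.35,.4,.45):
    u=proj(S,pen2w(p,[(-100-252*np.sin(th),140-252*np.cos(th),120)]))[0]; print(th,u)
    cv2.circle(f,tuple(int(x) for x in u.round()),1,(255,0,0),-1)
a=f[160:330,210:350]
cv2.imwrite("pics/f7.png",np.hstack([cv2.resize(W["frame"],(400,300)) if 0 else cv2.copyMakeBorder(cv2.resize(W["frame"],(400,300)),0,186,0,0,0), cv2.resize(a,(400,486))])[:,:,::-1])
E
```

```text
18.4 [477.16674006  56.30370235 162.11851404] [ 3.47406654 -2.78644868 -2.17185778] 15.420616458786776 0.0014776532997651452
0.35 [351.93591133 236.60002606]
0.4 [355.93175184 237.94502472]
0.45 [359.81161593 239.38368567]
```

View pics/f7.png

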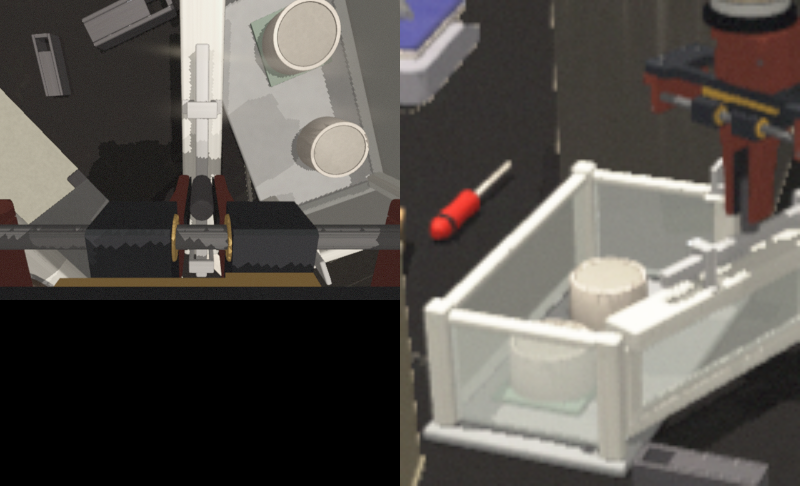

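```bash
python3 -c "
from cell import r
print(r.finish_job()); s=r.observe(); print(s['t'],s['position'],s['width'],s['force'])"
```

```text
the job is handed in; nothing more can be done
None
the job is handed in; nothing more can be done
```

The job is handed in at about 18.4 s of robot time. The gate stands about 0.40 rad (100 mm) open, with the gripper still closed on the knob.

- **Saddle:** I lifted the larger saddle, the one on the gate at about (330, 235) in the top view, straight up off the knob. The smaller look-alike on the bench at (225, 307) was not touched. I stood the saddle legs down on the free bench at about pen (-180, 172), turned a quarter turn so the gripper would clear the pen. The force on touching down was about 6–8 N.
- **Bolt:** I lifted it about 9 mm, then drew it about 36 mm past the lip and keeper. Force readings stayed at a few newtons, so nothing was forced through.
- **Gate:** I swung it along its arc about the hinge, turning the gripper with it.

**Last checks:**
- The opening works out at 0.40–0.41 rad from the gripper's position relative to the hinge.
- The finger opening is 15.4 mm on the 16 mm knob, and the pull is about 4.5 N, close to the spring force expected.
- The arm is still, and the last picture shows the gate ajar and the saddle standing.
- The free edge itself was outside my last crop, so I did not measure the opening from the picture.
- I did not compare the bystanders' positions at the end. None of my moves came near them except above the marker, and it looked unmoved after the placing.

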